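# Close the coin deposit and scan its label

### The job

Finish the coin deposit: lay the yellow divider flat and square on the coin tray that stands in the grey carrier, then set the other coin tray, the one with the barcode label, squarely on the divider without dropping it, and let go. Then draw the code scanner by its handle up out of its stand, turn it window down over the label and finish while still holding it there in the gripper, still, aimed straight down at the middle of the label from about 8 cm above it (5 to 12 cm reads). Keep the lower tray where it stands and do not push the other things on the table about.

Things in the scene. Friction and masses are not known exactly. Their poses are not given: they have to be found in the camera images.
- carrier: grey plastic carrier tray, 150 x 116 mm, 4 mm floor, rim 10 mm high, fixed to the table; the lower coin tray stands in it. Origin: centre of its underside.
- lower_tray: the bottom layer: blue tray, 100 x 64 mm, walls 20 mm high, with four paper coin rolls fixed across it, tops 25.7 mm above its underside; 0.8 kg; grip it across its 64 mm width. Origin: centre of its underside; x along its length, z up. It stands loose on the 4 mm floor of the carrier and has no label.
- divider: the separator: stiff flat yellow sheet, 102 x 66 x 6 mm, 30 g, lying flat on the table, near the labelled tray. Origin: centre of its underside; x along its 102 mm length, z up. It goes flat on the coin rolls of the lower tray, so its underside then is 25.7 mm above that tray's underside, its length along the tray's.
- top_tray: the next layer: blue tray, 100 x 64 mm, walls 20 mm high, with four paper coin rolls fixed across it, tops 25.7 mm above its underside; 0.8 kg; grip it across its 64 mm width. Origin: centre of its underside; x along its length, z up. It bears a white barcode label and starts on the table. Stacked, its underside is 31.7 mm above that of the lower tray.
- label (a point): centre of the white barcode label (56 x 36 mm) on top of the coin rolls of the labelled tray, 26.4 mm above the origin of that tray.
- scanner: pistol-shaped code scanner, 0.22 kg. Origin: centre of its red window (54 x 36 mm). It looks along its own -z: with z up it looks straight down. Head 50 mm (x) by 68 mm (y), from z 0 to 89 mm. The handle runs from the head towards -x, rising 15 degrees to +z. In the stand it is pitched -60 degrees about y: it looks ahead and 30 degrees below level, the handle sloping down and back at 45 degrees.
- handle (a point): grip point on the handle's centre line, at (-78, 0, 70.5) mm in the scanner's frame, (-15, 0, 90) mm in the stand's. Handle there: flat sides, 30 mm wide (scanner's y), 34 mm deep, sides free. Grasp from above and behind, tool leaning about 35 degrees forward from straight down, closing along scanner's y; it then leans about 25 degrees the other way when the scanner looks straight down.
- handle_end (a point): centre of the foot of the scanner's handle, at (-140.7, 0, 87.4) mm in the scanner's frame, 125 mm from the handle's root at (-20, 0, 55) mm; it lies at the seat while the scanner is in its stand. An orange trigger is on the window side within 30 mm of the root.
- stand: light grey stand on a dark grey base 150 x 96 x 12 mm, fixed. Origin under the base; x the way the scanner looks, z up. Its socket, 42 mm wide outside, closed all round, holds the last 39 mm of the handle with 2 mm play and opens along (1, 0, 1) of its frame, the only way out. An 18 mm wide tongue lies under the handle up to 50 mm from the root. The scanner's origin is at (85, 0, 122) mm here.
- seat (a point): the point in the socket, at (-61, 0, 43.8) mm in the stand's frame, where the handle's foot rests.
- calculator: black desk calculator, 150 x 100 x 20 mm. Bystander.
- mug: white mug, 80 mm wide, 92 mm high. Bystander.
- note_bundle: banded bundle of banknotes, 70 x 140 x 18 mm. Bystander.
- white_boat: white folded-paper boat, about 110 mm long, 56 mm high, very light. Bystander.
- red_boat: red folded-paper boat, about 75 mm long, 38 mm high, very light. Bystander.
- coin_board: wooden counting board, 75 x 120 mm, with six stacks of coins, up to 34 mm high. Bystander.
There are look-alikes about, which are no part of the job. Leave any blue look-alike of the stand alone. Of the things that look like the divider, take the one that is farthest from the robot's base at the start.

How it is judged:
On the way, in this order (a step that is already met when the one before it is completed fails the run):
1. the divider lies flat and square on the lower coin tray, let go (x of divider in the frame of lower_tray between -0.01 and 0.01 m and y of divider in the frame of lower_tray between -0.01 and 0.01 m and z of divider in the frame of lower_tray between 0.022 and 0.03 m and angle between the x axis of divider and the x axis of lower_tray, either way round below 0.14 rad and angle between divider's own z axis and vertical below 0.08 rad and contact force between the fingers and divider below 0.05 N), for 0.2 s.
2. the labelled tray stands squarely on the divider, let go (x of divider in the frame of lower_tray between -0.01 and 0.01 m and y of divider in the frame of lower_tray between -0.01 and 0.01 m and z of divider in the frame of lower_tray between 0.022 and 0.03 m and angle between the x axis of each of divider, top_tray and the x axis of lower_tray, either way round below 0.14 rad and angle between each of divider, top_tray's own z axis and vertical below 0.08 rad and x of top_tray in the frame of lower_tray between -0.01 and 0.01 m and y of top_tray in the frame of lower_tray between -0.01 and 0.01 m and z of top_tray in the frame of lower_tray between 0.0285 and 0.0355 m and contact force between the fingers and top_tray below 0.05 N and contact force between top_tray and divider above 2 N), for 0.2 s.
3. the scanner has been drawn out of the socket of its stand (distance between handle_end and seat above 0.06 m and contact force between scanner and stand below 0.05 N and contact force between the fingers and scanner above 1 N), for 0.1 s.
At the end, for the whole second after the job is handed in: Divider, then labelled tray, flat on the lower tray, each within 10 mm and 8 degrees of square, let go. The gripper alone holds the scanner, still, window within 17 degrees of straight down, the label 40 to 130 mm before it and within 22 mm of its axis each way (all of step 2 and linear speed of top_tray below 0.02 m/s and x of label in the frame of scanner between -0.022 and 0.022 m and y of label in the frame of scanner between -0.022 and 0.022 m and z of label in the frame of scanner between -0.13 and -0.04 m and angle between scanner's own z axis and vertical below 0.3 rad and contact force between the fingers and scanner above 1 N and contact force between scanner and stand below 0.05 N and contact force between scanner and top_tray below 0.05 N and contact force between scanner and lower_tray below 0.05 N and contact force between scanner and carrier below 0.05 N and linear speed of scanner below 0.03 m/s and angular speed of scanner below 0.15 rad/s); the arm keeps its last pose, push and grip.
It fails at once if the lower tray pushed more than 20 mm from its place (distance of lower_tray from where it was at the start of the episode above 0.02 m).
It fails at once if the labelled tray dropped (contact force between the fingers and top_tray below 0.05 N and linear speed of top_tray above 0.45 m/s).
It fails at once if the scanner dropped (contact force between the fingers and scanner below 0.05 N and linear speed of scanner above 0.45 m/s).
It fails at once if a bystander pushed more than 30 mm (distance of any of calculator, mug, note_bundle, white_boat, red_boat, coin_board from where it was at the start of the episode above 0.03 m).
It also fails if it takes over 69 s, if anything falls off the work surface, if the arm or the gripper's body presses on something with over 40 N, if the wrist force passes 120 N, or if a joint passes its speed limit or range.

### The arm

A 6-joint arm with a two-finger parallel gripper is mounted at the origin on the work surface. World frame = base frame: x ahead of the robot, y to its left, z up, the work surface at z = 0. Lengths are in m, angles in rad, forces in N, time in s.
With the tool pointing down it reaches from about 0.275 to 0.975 m from the base axis. Payload 8.4 kg.
Tool frame: the origin (TCP) lies midway between the tips of the shut fingers; the grasp point (between the pads) lies 19 mm behind it; z points along the fingers, y is the line along which they close (so a half turn about z gives the same grasp; the last joint's range is limited). The gripper opens to 92 mm and grips with 3 to 60 N. Pads are 20 mm wide; open, the fingers measure 128 mm over their backs; the gripper's body (75 mm by 189 mm) begins 69 mm behind the grasp point.
Start: joints at [-1.266, 0.353, 1.633, -0, 1.155, -0.002], TCP at [0.189, -0.596, 0.215] pointing down, gripper open.
Joint ranges: [-2.63, 2.63], [-0.92, 2.1], [0.06, 2.66], [-1.3, 4.44], [0, 2.69], [-3.02, 3.02]. Speed limits (rad/s): [2.22, 2.22, 2.79, 3.14, 3.14, 3.14].

### API

Orientations are given as a rotation vector (axis times angle).
In Python, from rig import readout, imaging, order gives the robot as it stands.
- The arm moves only by the shell command python3 -m pendant 'ROWS'. ROWS is JSON, a list of rows, each a list of 3 entries, a list of its own where there are three numbers: the shift along the tool's x, y, z in units of 0.12 m (1.0 is 0.12 m), then the turn, a rotation vector about the tool's x, y, z in units of 0.15 rad (1.0 is 0.15 rad), then the opening, from -1 (shut) to 1 (fully open). In form: [[[tx, ty, tz], [rx, ry, rz], claw], ...]. A call has 1 to 10 rows; each row shifts and turns the commanded pose from where the row before left it, along the tool's axes as they then stand; what a row does not reach is not made up. A row lasts 1/10 s, in which the tool goes at most 50 mm and 8.59 degrees, less where a joint would pass 70% of its speed; a pose out of reach is approached as far as the arm can. A call with a number of a shift or a turn outside -1 to 1 is refused whole. A call with a gripper value outside its range is refused whole. The fingers move at their own pace and stop on an object; the grip force is fixed at half the most. Time passes only in rows, so rows that do not move let the fingers close. It gives the time, the measured TCP pose, the force, the opening and the grip force at its end, in the units of the state.
- readout.get_obs(): the state, without advancing time (a new reading comes with each control period).
- imaging.camera(name): name is "scene" or "top"; returns (picture, depth): 480x640x3 uint8, red, green, blue; 480x640 float32, m along the optical axis (not along the pixel's ray), 0 where there is no reading.
- imaging.camera_info(name): a dict with "intrinsics" (3x3 intrinsics, pixels), "camera_from_world" (4x4, takes a point from world to camera coordinates). Camera axes: x right, y up, looking along -z (the intrinsics and any distortion apply to the point x, -y, -z); pixel columns grow to the right and rows downward; lengths in m; the calibration is good to about 2 mm. A picture is of the moment at which its call begins. camera_info takes no time and is no camera call.
- order.finish_job(): hands the job in; it is judged then, once.
The state is a dict: "t": time; "joint_pos": joint angles; "joint_velocities": joint speeds; "joint_efforts": joint torques, N m; "ee_pos": TCP position; "tool_rot": TCP orientation; "force": force on the tool from outside, world axes, zero at the start; "moment": the same for the moment, N m; "gripper_width": opening from 0.0 (shut) to 1.0 (fully open); "grasp_force": force on a finger pad.
Only numpy, scipy, OpenCV 4.12 (cv2) and the standard library are available. Lean on these libraries where they do the work, as an engineer would, in place of code of your own. Each camera call takes 0.05 s, during which the arm holds its last target. There are 200 camera calls.

## Working session

There is one attempt and no reset: what is moved stays moved. The work goes in short steps, Python scripts to look and compute and a shell command to move; the robot and the scene stay as the last step left them, time stands still between calls to the robot, and variables do not carry over. Pictures are saved under pics/ and viewed, at most 10 in all, crops included, and the job is handed in when it is done.

```bash
mkdir -p pics; ls; cat > h.py <<'E'
import numpy as np, cv2
from rig import readout, imaging, order
from scipy.spatial.transform import Rotation as R
def grab(n):
    p,d=imaging.camera(n); i=imaging.camera_info(n)
    return p,d,np.array(i["intrinsics"]),np.array(i["camera_from_world"]),i
def world(u,v,z,K,T):
    c=np.array([(u-K[0,2])/K[0,0]*z, -(v-K[1,2])/K[1,1]*z, -z,1.]); return (np.linalg.inv(T)@c)[:3]
def cloud(d,K,T):
    v,u=np.mgrid[:d.shape[0],:d.shape[1]]
    c=np.stack([(u-K[0,2])/K[0,0]*d,-(v-K[1,2])/K[1,1]*d,-d,np.ones_like(d)],-1)
    return (c@np.linalg.inv(T).T)[...,:3]
def proj(P,K,T):
    c=T@np.append(P,1); return K[0,0]*c[0]/-c[2]+K[0,2], K[1,2]-K[1,1]*c[1]/-c[2]
def plane(u,v,z,K,T):
    a=world(u,v,.1,K,T);b=world(u,v,1.,K,T);return a+(b-a)*(z-a[2])/(b[2]-a[2])
E
python3 - <<'E'
from h import *
for n in("scene","top"):
    p,d,K,T,i=grab(n); cv2.imwrite(f"pics/{n}0.png",p[...,::-1]); np.savez(f"{n}0.npz",p=p,d=d,K=K,T=T)
    print(n,i.keys(),K.round(1).tolist(),np.linalg.inv(T).round(3).tolist(),[i[k] for k in i if k not in("intrinsics","camera_from_world")],(d==0).mean())
print(readout.get_obs())
E
```

```text
pics
scene dict_keys(['intrinsics', 'camera_from_world']) [[538.5, 0.0, 317.1], [0.0, 538.5, 245.4], [0.0, 0.0, 1.0]] [[-0.252, -0.71, 0.658, 1.475], [0.968, -0.191, 0.165, 0.298], [0.008, 0.678, 0.735, 1.103], [0.0, 0.0, 0.0, 1.0]] [] 0.006214192708333333
top dict_keys(['intrinsics', 'camera_from_world']) [[606.5, 0.0, 318.6], [0.0, 606.5, 239.7], [0.0, 0.0, 1.0]] [[-0.013, 0.997, -0.081, 0.409], [-1.0, -0.014, -0.014, 0.073], [-0.015, 0.08, 0.997, 1.666], [0.0, 0.0, 0.0, 1.0]] [] 0.004026692708333333
{'t': 0.1, 'joint_pos': array([-1.26638868e+00,  3.53577246e-01,  1.63404877e+00, -2.35561329e-05,
        1.15523011e+00, -2.37378147e-03]), 'joint_velocities': array([-0.00143471, -0.00069438,  0.00011963,  0.00079553,  0.00168504,
        0.00036628]), 'joint_efforts': array([-7.90760914e-04, -5.94907093e+01, -3.34931052e+01,  6.98548998e-02,
        1.84875622e-02, -2.58412393e-05]), 'ee_pos': array([ 0.18861764, -0.59538501,  0.21394451]), 'tool_rot': array([-3.10347272e+00, -4.79828076e-01,  3.31905528e-04]), 'force': array([-0.74034475,  0.57609752,  0.98761838]), 'moment': array([ 0.04132195, -0.00472389,  0.01385153]), 'grasp_force': 0.0, 'gripper_width': 1.000734268843346}
```

View pics/top0.png

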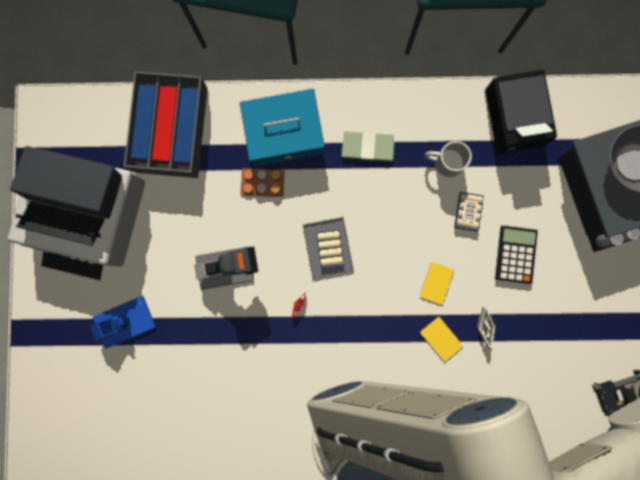

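View pics/scene0.png

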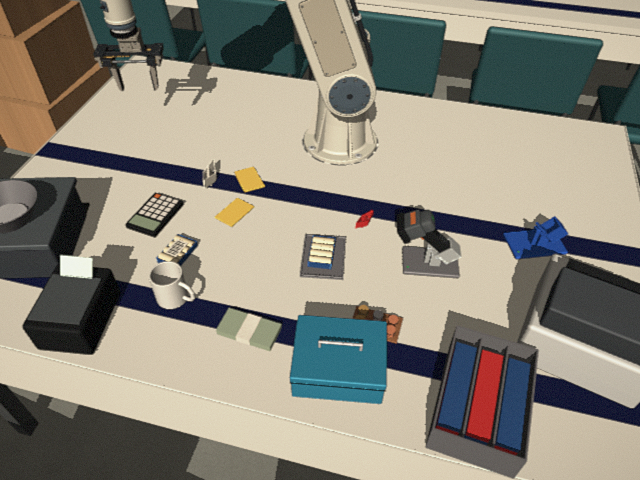

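The top picture shows two yellow sheets, at (437,284) and (441,339). The labelled tray is at (470,211) and the carrier with the lower tray at (329,248). The grey stand with the scanner is at (228,266), and a blue look-alike stand at (123,322). The sheet farther from the base should be (437,284). I'll check it with numbers and a crop.

```bash
python3 - <<'E'
from h import *
t=np.load("top0.npz");s=np.load("scene0.npz")
up=lambda p,a,b,c,e,k:cv2.resize(p[c:e,a:b,::-1],None,fx=k,fy=k,interpolation=cv2.INTER_CUBIC)
o=np.zeros((560,790,3),np.uint8)
a=up(t["p"],415,500,185,365,3);o[:540,:255]=a
b=up(t["p"],185,360,210,300,3);o[:270,260:785]=b
c=up(s["p"],385,475,200,285,3);o[275:530,260:530]=c
e=up(s["p"],155,240,165,260,3);o[275:560,532:787]=e
cv2.imwrite("pics/crop0.png",o)
C={"t":cloud(t["d"],t["K"],t["T"]),"s":cloud(s["d"],s["K"],s["T"])}
def rect(n,mask):
    P=C[n][mask]; 
    (c,wh,a)=cv2.minAreaRect((P[:,:2]*1000).astype(np.float32)); print(n,len(P),"c",np.round(c,1),np.round(wh,1),round(a,1),"z med %.4f"%np.median(P[:,2]),"mean",P[:,:2].mean(0).round(4))
for n,f in(("t",t),("s",s)):
    h=cv2.cvtColor(f["p"],cv2.COLOR_RGB2HSV); y=(h[...,0]>18)&(h[...,0]<32)&(h[...,1]>170)&(h[...,2]>120)
    k,l,st,ce=cv2.connectedComponentsWithStats(y.astype(np.uint8))
    for i in range(1,k):
        if st[i,4]>150: print(ce[i]); rect(n,l==i)
# known table z
print("table z",[C["t"][i,j,2].round(4) for i,j in((380,150),(300,370),(200,380))],[C["s"][i,j,2].round(4) for i,j in((150,450),(250,260))])
# objects above table in xy windows
for nm,(x0,x1,y0,y1,z0,z1) in dict(top_tray=(.40,.56,-.27,-.11,.017,.04),).items():
    pass
for n in C:
    P=C[n]
    for nm,(u,v) in {"t":{"toptray":(470,211),"lower":(329,250),"stand":(228,267)},"s":{"toptray":(178,249),"lower":(322,252),"stand":(430,240)}}[n].items():
        print(n,nm,P[v,u].round(4))
E
```

```text
[436.40198511 283.17741935]
t 806 c [438.3 -98.1] [331.6 104.9] 82.0 z med 0.0054 mean [ 0.4204 -0.2221]
[440.84794673 338.5327414 ]
t 901 c [ 344.7 -113.7] [385.7  89.9] 57.8 z med 0.0053 mean [ 0.2714 -0.2302]
table z [np.float64(0.0005), np.float64(-0.0042), np.float64(-0.0067)] [np.float64(0.0005), np.float64(-0.0031)]
t toptray [ 0.6146 -0.3161  0.025 ]
t lower [0.5136 0.0682 0.0257]
t stand [0.4653 0.3168 0.1827]
s toptray [ 0.6245 -0.3004  0.0306]
s lower [0.5368 0.0763 0.033 ]
s stand [0.4891 0.3472 0.1057]
```

View pics/crop0.png

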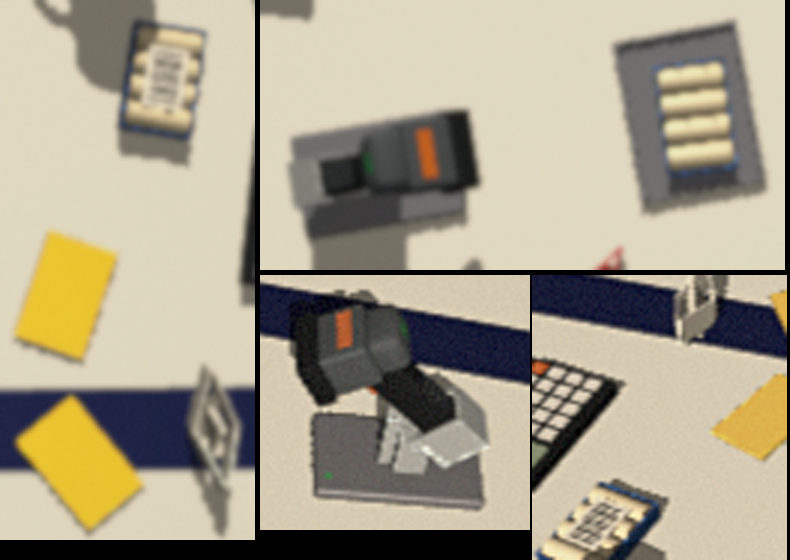

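The crops confirm the choice: the divider is the yellow sheet at (437,284), 0.475 m from the base against 0.356 m for the other one. The grey stand, the labelled tray and the carrier are all clear. Next I'll enlarge them to read the corners in both views.

```bash
python3 - <<'E'
from h import *
t=np.load("top0.npz")["p"];s=np.load("scene0.npz")["p"]
up=lambda p,a,b,c,e:cv2.resize(p[c:e,a:b,::-1],None,fx=4,fy=4,interpolation=cv2.INTER_LANCZOS4)
o=np.zeros((600,800,3),np.uint8)
def put(im,x,y): o[y:y+im.shape[0],x:x+im.shape[1]]=np.clip(im*1.0,0,255)
put(up(t,446,494,184,240),0,0);put(up(t,300,360,212,288),196,0);put(up(t,190,264,238,298),440,0)
put(up(s,152,204,226,270),0,306);put(up(s,296,352,226,282),212,306);put(up(s,390,470,203,276),440,306)
cv2.imwrite("pics/crop1.png",o)
E
```

```text
(no output)
```

View pics/crop1.png

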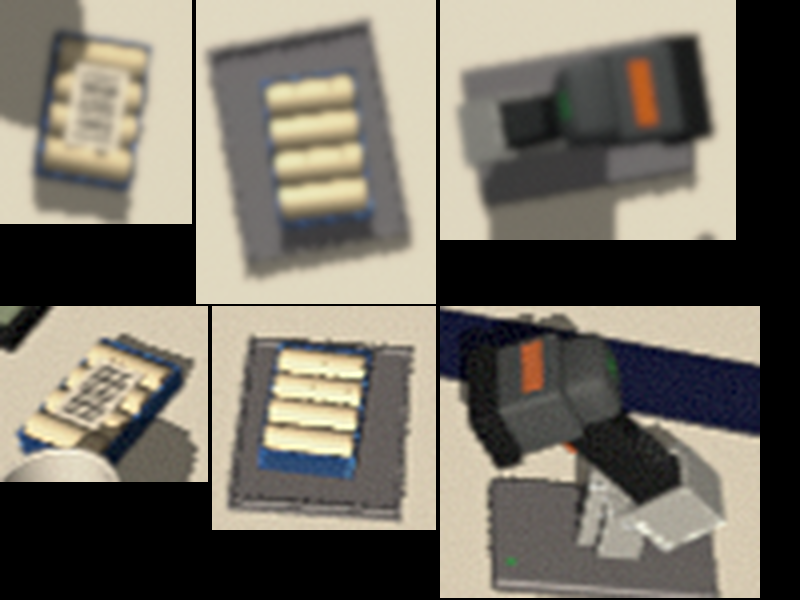

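The enlarged crop gives corners for the tray rims, the carrier and the stand base in both views. For example, the labelled tray's rim is at top-view pixels (460,192), (484,194.5), (478.5,231.5) and (455.5,228). Now I'll fit poses to them.

```bash
cat > fit.py <<'E'
from h import *
from scipy.optimize import least_squares
def fit(name,L,W,pts,guess,zt,pr=True):
    """pts: list of (cam,(u,v),(sx,sy)[,dz]); rectangle top face, fit x,y,z,yaw"""
    def res(q):
        o=[]
        for c,uv,s,*dz in pts:
            P=np.array([s[0]*L/2*np.cos(q[3])-s[1]*W/2*np.sin(q[3])+q[0], s[0]*L/2*np.sin(q[3])+s[1]*W/2*np.cos(q[3])+q[1], q[2]+(dz[0] if dz else 0)])
            o+=list(np.subtract(proj(P,*CAM[c]),uv))
        return np.array(o)
    r=least_squares(res,guess,loss="soft_l1")
    if pr: print(name,r.x[:3].round(4),"yaw",np.degrees(r.x[3]).round(2),"z should",zt,"res px",res(r.x).round(1).tolist())
    return r.x
CAM={}
for n in("top","scene"):
    f=np.load(n+"0.npz"); CAM[n]=(f["K"],f["T"])
E
python3 - <<'E'
from fit import *
o=lambda ox,oy,u0,v0:(lambda x,y:(u0+(x-ox)/4-.375,v0+(y-oy)/4-.375))
a=o(0,0,446,184);b=o(196,0,300,212);c=o(440,0,190,238);A=o(0,306,152,226);B=o(212,306,296,226);C=o(440,306,390,203)
d2=np.radians
# top tray: x axis ~ pix up
fit("top_tray",.1,.064,[("top",a(57,32),(1,1)),("top",a(152,42),(1,-1)),("top",a(130,190),(-1,-1)),("top",a(38,177),(-1,1)),
 ("scene",A(101,340),(-1,-1)),("scene",A(185,378),(-1,1)),("scene",A(20,432),(1,-1))],[.61,-.31,.02,d2(-8)],.02)
fit("lower",.1,.064,[("top",b(262,80),(1,1)),("top",b(353,74),(1,-1)),("top",b(372,215),(-1,-1)),("top",b(281,225),(-1,1)),
 ("scene",B(275,345),(-1,-1)),("scene",B(370,352),(-1,1)),("scene",B(355,458),(1,1)),("scene",B(260,448),(1,-1))],[.52,.07,.02,d2(9)],.024)
fit("carrier",.15,.116,[("top",b(208,52),(1,1)),("top",b(366,20),(1,-1)),("top",b(411,245),(-1,-1)),("top",b(248,277),(-1,1)),
 ("scene",B(250,340),(-1,-1)),("scene",B(412,346),(-1,1)),("scene",B(402,515),(1,1)),("scene",B(230,503),(1,-1))],[.52,.07,.02,d2(9)],.01)
fit("stand",.15,.096,[("top",c(462,72),(-1,1)),("top",c(487,207),(-1,-1)),("top",c(695,183),(1,-1)),
 ("scene",C(490,480),(1,-1)),("scene",C(492,583),(1,1)),("scene",C(718,592),(-1,1))],[.45,.33,.012,d2(-82)],.012)
q=[]
for n in("top","scene"):
    h=cv2.cvtColor(np.load(n+"0.npz")["p"],cv2.COLOR_RGB2HSV); y=((h[...,0]>18)&(h[...,0]<32)&(h[...,1]>150)&(h[...,2]>120)).astype(np.uint8)
    k,l,st,ce=cv2.connectedComponentsWithStats(y)
    for i in range(1,k):
        if st[i,4]>150:
            cn,_=cv2.findContours((l==i).astype(np.uint8),0,1); bx=cv2.boxPoints(cv2.minAreaRect(cn[0])); print(n,ce[i].round(1),bx.round(1).tolist())
            cc=cn[0][:,0].astype(float); P=np.array([plane(u,v,.006,*CAM[n])[:2]*1000 for u,v in cc],np.float32); print(cv2.minAreaRect(P))
            print(plane(*ce[i],.006,*CAM[n]).round(4))
E
```

```text
top_tray [ 0.6148 -0.3149  0.0138] yaw -10.41 z should 0.02 res px [-0.1, 0.1, -0.7, 1.4, -0.6, 0.2, -0.9, -0.4, -0.2, -0.1, -2.0, -2.4, -1.7, 1.1]
lower [0.5171 0.0676 0.0217] yaw 6.99 z should 0.024 res px [-1.0, 0.6, -0.5, -1.0, -0.2, 0.1, -0.8, 0.8, 0.1, -0.7, -0.8, -0.2, -1.2, 0.4, -1.4, 0.4]
carrier [5.178e-01 7.430e-02 2.000e-04] yaw 10.4 z should 0.01 res px [-1.7, 2.0, -0.0, 1.9, -0.6, -1.1, -1.3, -0.9, -0.9, -0.1, -0.6, 0.8, -0.3, -0.5, -1.0, -0.3]
stand [0.4669 0.3586 0.0048] yaw -81.3 z should 0.012 res px [-1.2, 0.5, -2.3, 1.3, -0.3, -1.7, -0.8, -0.8, -1.2, -0.2, -0.7, 2.4]
top [436.4 283.1] [[419.70001220703125, 296.8999938964844], [431.29998779296875, 262.1000061035156], [453.20001220703125, 269.3999938964844], [441.6000061035156, 304.20001220703125]]
((420.5897216796875, -223.044189453125), (62.501895904541016, 99.64078521728516), 69.97406768798828)
[ 0.4206 -0.2231  0.006 ]
top [441.  338.4] [[419.1000061035156, 331.8999938964844], [438.3999938964844, 315.8999938964844], [463.0, 345.5], [443.79998779296875, 361.5]]
((270.6663818359375, -231.1770782470703), (102.5940170288086, 68.06116485595703), 38.4871711730957)
[ 0.2713 -0.2311  0.006 ]
scene [248.9 179.2] [[234.3000030517578, 172.1999969482422], [254.39999389648438, 163.3000030517578], [264.3999938964844, 185.89999389648438], [244.39999389648438, 194.8000030517578]]
((275.12353515625, -226.31256103515625), (104.9946060180664, 67.62052917480469), 39.11042404174805)
[ 0.2761 -0.2249  0.006 ]
scene [234.  211.8] [[215.3000030517578, 216.10000610351562], [242.3000030517578, 193.3000030517578], [253.60000610351562, 206.8000030517578], [226.6999969482422, 229.60000610351562]]
((425.120849609375, -218.08871459960938), (64.42811584472656, 100.6037368774414), 70.15668487548828)
[ 0.426 -0.218  0.006]
```

```bash
cat >> fit.py <<'E'
def fitz(name,L,W,pts,guess,z):
    for cam in("top","scene",None):
        pp=[p for p in pts if cam in(None,p[0])]
        def res(q):
            o=[]
            for c,uv,s,*_ in pp:
                P=np.array([s[0]*L/2*np.cos(q[2])-s[1]*W/2*np.sin(q[2])+q[0], s[0]*L/2*np.sin(q[2])+s[1]*W/2*np.cos(q[2])+q[1], z])
                o+=list(np.subtract(proj(P,*CAM[c]),uv))
            return np.array(o)
        r=least_squares(res,[guess[0],guess[1],guess[3]]); print(name,cam,r.x[:2].round(4),np.degrees(r.x[2]).round(1),"rms %.2f"%np.sqrt((r.fun**2).mean()))
def pose(a):  # tool down with x axis at yaw a deg
    a=np.radians(a); return np.array([[np.cos(a),np.sin(a),0],[np.sin(a),-np.cos(a),0],[0,0,-1]])
E
cat > go.py <<'E'
from h import *
def rows(p1,R1,n=None,start=None):
    """one row that repeated n times takes the tool from here to (p1,R1)"""
    o=readout.get_obs()
    p0,R0=start or (np.array(o["ee_pos"]),R.from_rotvec(o["tool_rot"]).as_matrix())
    w=R.from_matrix(R0.T@R1).as_rotvec()
    if n is None: n=int(np.ceil(max(np.linalg.norm(p1-p0)/.03,np.linalg.norm(w)/.09,1)))
    r=R.from_rotvec(w/n).as_matrix(); S=sum((np.linalg.matrix_power(r,k) for k in range(n)),np.zeros((3,3)))
    s=np.linalg.solve(S,R0.T@(p1-p0))
    print("x%d"%n,(s/.12).round(3).tolist(),(w/n/.15).round(3).tolist()); return np.array(p1),np.array(R1)
E
python3 - <<'E'
from fit import *
o=lambda ox,oy,u0,v0:(lambda x,y:(u0+(x-ox)/4-.375,v0+(y-oy)/4-.375))
a=o(0,0,446,184);b=o(196,0,300,212);c=o(440,0,190,238);A=o(0,306,152,226);B=o(212,306,296,226);C=o(440,306,390,203)
d2=np.radians
fitz("top_tray",.1,.064,[("top",a(57,32),(1,1)),("top",a(152,42),(1,-1)),("top",a(130,190),(-1,-1)),("top",a(38,177),(-1,1)),
 ("scene",A(101,340),(-1,-1)),("scene",A(185,378),(-1,1)),("scene",A(20,432),(1,-1))],[.61,-.31,.02,d2(-8)],.02)
fitz("lower",.1,.064,[("top",b(262,80),(1,1)),("top",b(353,74),(1,-1)),("top",b(372,215),(-1,-1)),("top",b(281,225),(-1,1)),
 ("scene",B(275,345),(-1,-1)),("scene",B(370,352),(-1,1)),("scene",B(355,458),(1,1)),("scene",B(260,448),(1,-1))],[.52,.07,.02,d2(9)],.024)
fitz("carrier",.15,.116,[("top",b(208,52),(1,1)),("top",b(366,20),(1,-1)),("top",b(411,245),(-1,-1)),("top",b(248,277),(-1,1)),
 ("scene",B(250,340),(-1,-1)),("scene",B(412,346),(-1,1)),("scene",B(402,515),(1,1)),("scene",B(230,503),(1,-1))],[.52,.07,.02,d2(9)],.01)
fitz("stand",.15,.096,[("top",c(462,72),(-1,1)),("top",c(487,207),(-1,-1)),("top",c(695,183),(1,-1)),
 ("scene",C(490,480),(1,-1)),("scene",C(492,583),(1,1)),("scene",C(718,592),(-1,1))],[.45,.33,.012,d2(-82)],.012)
from go import rows
from fit import pose
p=np.array([.423,-.2205,.12]); rows(p,pose(-20))
E
```

```text
top_tray top [ 0.6149 -0.315 ] -9.2 rms 0.36
top_tray scene [ 0.6206 -0.3079] -12.4 rms 1.13
top_tray None [ 0.616  -0.3125] -10.6 rms 1.34
lower top [0.5172 0.0658] 6.0 rms 0.51
lower scene [0.5186 0.0701] 8.3 rms 0.42
lower None [0.5176 0.0679] 7.1 rms 0.79
carrier top [0.5184 0.0718] 10.1 rms 1.06
carrier scene [0.5258 0.0781] 10.4 rms 0.42
carrier None [0.5209 0.0747] 10.3 rms 1.38
stand top [0.4662 0.3532] -83.1 rms 0.88
stand scene [0.4699 0.3597] -78.9 rms 0.71
stand None [0.4685 0.3573] -80.5 rms 1.43
x16 [0.124, -0.199, 0.049] [-0.001, 0.0, 0.273]
```

```bash
M="[0.124,-0.199,0.049],[-0.001,0,0.273],1"; 
python3 -m pendant '[[[0.124,-0.199,0.049],[-0.001,0,0.273],1],[[0.124,-0.199,0.049],[-0.001,0,0.273],1],[[0.124,-0.199,0.049],[-0.001,0,0.273],1],[[0.124,-0.199,0.049],[-0.001,0,0.273],1],[[0.124,-0.199,0.049],[-0.001,0,0.273],1],[[0.124,-0.199,0.049],[-0.001,0,0.273],1],[[0.124,-0.199,0.049],[-0.001,0,0.273],1],[[0.124,-0.199,0.049],[-0.001,0,0.273],1]]'
python3 -m pendant '[[[0.124,-0.199,0.049],[-0.001,0,0.273],1],[[0.124,-0.199,0.049],[-0.001,0,0.273],1],[[0.124,-0.199,0.049],[-0.001,0,0.273],1],[[0.124,-0.199,0.049],[-0.001,0,0.273],1],[[0.124,-0.199,0.049],[-0.001,0,0.273],1],[[0.124,-0.199,0.049],[-0.001,0,0.273],1],[[0.124,-0.199,0.049],[-0.001,0,0.273],1],[[0.124,-0.199,0.049],[-0.001,0,0.273],1],[[0,0,0],[0,0,0],1],[[0,0,0],[0,0,0],1]]'
python3 - <<'E'
from h import *
o=readout.get_obs(); print(o["t"],o["ee_pos"],R.from_rotvec(o["tool_rot"]).as_matrix().round(3).tolist())
Rm=R.from_rotvec(o["tool_rot"]).as_matrix();p0=o["ee_pos"]
out=np.zeros((480,640,3),np.uint8)
for n,off in(("scene",0),("top",320)):
    p,d,K,T,i=grab(n); np.savez(f"{n}1.npz",p=p,d=d,K=K,T=T)
    u,v=proj(p0,K,T); u,v=int(u),int(v); x0=max(0,u-40);y0=max(0,min(v-75,360))
    print(n,u,v,x0,y0)
    for s in(.046,-.046,.064,-.064): print(s,np.round(proj(p0+Rm[:,1]*s,K,T),1))
    c=cv2.resize(p[y0:y0+120,x0:x0+80,::-1],None,fx=4,fy=4,interpolation=cv2.INTER_LANCZOS4); out[:c.shape[0],off:off+c.shape[1]]=c
cv2.imwrite("pics/hov.png",out)
E
```

```text
t: 0.9
ee_pos: [0.2749, -0.3876, 0.167]
tool_rot: [3.141, -0.036, -0.0]
force: [-0.3, -0.2, -0.1]
gripper_width: 1.004
grasp_force: 0.0
t: 1.9
ee_pos: [0.4224, -0.2203, 0.1198]
tool_rot: [3.093, -0.541, -0.001]
force: [0.3, 0.6, -1.2]
gripper_width: 1.004
grasp_force: 0.0
1.9 [ 0.42244712 -0.22033396  0.11981015] [[0.941, -0.339, -0.001], [-0.339, -0.941, -0.002], [-0.0, 0.002, -1.0]]
scene 229 181 189 106
0.046 [216.9 175. ]
-0.046 [242.1 187.5]
0.064 [212.1 172.7]
-0.064 [247.2 190. ]
top 443 281 403 206
0.046 [460.7 288. ]
-0.046 [426.1 276.1]
0.064 [467.5 290.3]
-0.064 [419.3 273.7]
```

View pics/hov.png

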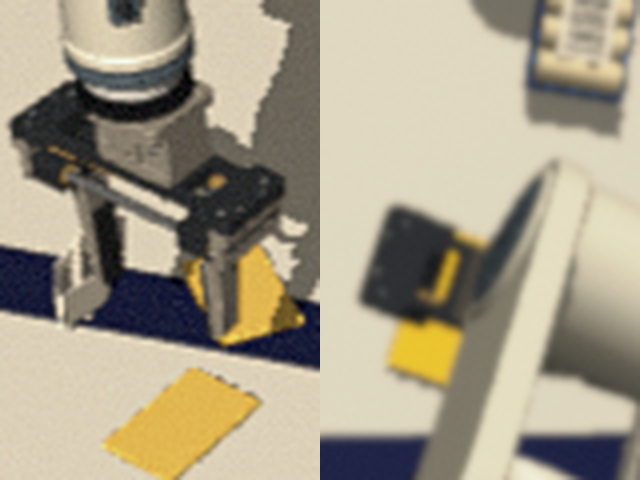

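```bash
python3 - <<'E'
from h import *
o=readout.get_obs(); Rm=R.from_rotvec(o["tool_rot"]).as_matrix();p0=o["ee_pos"]
for n in("scene","top"):
    f=np.load(n+"1.npz"); P=cloud(f["d"],f["K"],f["T"]); Q=(P-p0)@Rm
    g=(f["d"]>0)
    if n=="scene":
        m=g&(abs(Q[...,0])<.03)&(Q[...,1]<-.03)&(Q[...,1]>-.08)&(Q[...,2]<-.005)&(Q[...,2]>-.05)
        q=Q[m]; print("finger",len(q),np.percentile(q,[3,25,50,75,97],axis=0).round(4).tolist())
        vv,uu=np.nonzero(m); print(uu.min(),uu.max(),vv.min(),vv.max())
        for v in range(vv.min(),vv.max()+1,3): print(v,uu[vv==v].min(),uu[vv==v].max())
    m=g&(abs(Q[...,0])<.06)&(abs(Q[...,1])<.12)&(Q[...,2]<-.06)&(Q[...,2]>-.15)
    q=Q[m]; print(n,"body",len(q),np.percentile(q,[1,5,50,95,99],axis=0).round(4).tolist())
    if n=="top":
        l=q[q[:,1]<-.05]; print("left end",np.percentile(l,[1,3,50,97,99],axis=0).round(4).tolist())
E
```

```text
finger 104 [[-0.0091, -0.0677, -0.0483], [-0.0006, -0.065, -0.0408], [0.0063, -0.0628, -0.0304], [0.0089, -0.0576, -0.018], [0.0116, -0.0502, -0.0071]]
240 248 174 189
174 248 248
177 240 248
180 240 248
183 241 248
186 241 248
189 243 245
scene body 1396 [[-0.0296, -0.0989, -0.1491], [-0.0212, -0.0964, -0.1431], [0.0177, -0.0361, -0.1253], [0.0307, 0.08, -0.0836], [0.0324, 0.0871, -0.0618]]
top body 648 [[-0.0311, -0.0934, -0.143], [-0.0296, -0.0918, -0.1359], [-0.0019, -0.0667, -0.1289], [0.0268, -0.0391, -0.1065], [0.0304, 0.0525, -0.0993]]
left end [[-0.031, -0.0935, -0.1368], [-0.0303, -0.0929, -0.1352], [-0.001, -0.073, -0.1289], [0.0295, -0.0514, -0.1073], [0.0306, -0.0503, -0.1018]]
```

The hover picture shows the gripper directly above the far divider. The top view puts the gripper body within about 1 mm of where it really is, and the scene view about 3 mm too far in y, so I'll weight the top view. Next I'll descend to the divider.

```bash
python3 - <<'E'
from go import *; from fit import pose
s=rows(np.array([.4219,-.2219,.03]),pose(-20),5)
rows(np.array([.4219,-.2219,.002]),pose(-20),3,s)
E
```

```text
x5 [0.0, 0.001, 0.15] [0.003, -0.0, 0.001]
x3 [0.0, 0.0, 0.078] [0.0, 0.0, 0.0]
```

```bash
python3 -m pendant '[[[0,0.001,0.15],[0.003,0,0.001],1],[[0,0.001,0.15],[0.003,0,0.001],1],[[0,0.001,0.15],[0.003,0,0.001],1],[[0,0.001,0.15],[0.003,0,0.001],1],[[0,0.001,0.15],[0.003,0,0.001],1],[[0,0,0.078],[0,0,0],1],[[0,0,0.078],[0,0,0],1],[[0,0,0.078],[0,0,0],1],[[0,0,0],[0,0,0],1],[[0,0,0],[0,0,0],1]]'
python3 -m pendant '[[[0,0,0],[0,0,0],-1],[[0,0,0],[0,0,0],-1],[[0,0,0],[0,0,0],-1],[[0,0,0],[0,0,0],-1],[[0,0,0],[0,0,0],-1],[[0,0,0],[0,0,0],-1],[[0,0,0],[0,0,0],-1],[[0,0,0],[0,0,0],-1],[[0,0,0],[0,0,0],-1]]'
```

```text
t: 3.0
ee_pos: [0.4227, -0.2215, 0.0022]
tool_rot: [3.094, -0.546, 0.001]
force: [-1.0, 0.2, 0.7]
gripper_width: 1.001
grasp_force: 0.0
t: 3.9
ee_pos: [0.4228, -0.2215, 0.0023]
tool_rot: [3.094, -0.546, 0.002]
force: [-0.3, 0.5, 5.7]
gripper_width: 0.706
grasp_force: 30.0
```

```bash
python3 -m pendant '[[[0,0,-0.15],[0,0,0],-1],[[0,0,-0.2],[0,0,0],-1],[[0,0,-0.2],[0,0,0],-1],[[0,0,-0.2],[0,0,0],-1],[[0,0,-0.2],[0,0,0],-1],[[0,0,0],[0,0,0],-1]]'
python3 - <<'E'
from go import *; from fit import pose
o=readout.get_obs(); Rm=R.from_rotvec(o["tool_rot"]).as_matrix();p0=o["ee_pos"]
for n in("scene","top"):
    p,d,K,T,_=grab(n); h=cv2.cvtColor(p,cv2.COLOR_RGB2HSV); y=((h[...,0]>18)&(h[...,0]<32)&(h[...,1]>150)&(h[...,2]>90))&(d>0)
    Q=(cloud(d,K,T)-p0)@Rm; m=y&(abs(Q[...,2])<.02)&(abs(Q[...,0])<.08)&(abs(Q[...,1])<.06); q=Q[m]; print(n,len(q),np.percentile(q,[1,50,99],axis=0).round(4).tolist())
rows(np.array([.5184,.0674,.12]),pose(7))
E
```

```text
t: 4.5
ee_pos: [0.4241, -0.2222, 0.1186]
tool_rot: [3.092, -0.545, 0.008]
force: [-0.3, -0.3, 0.1]
gripper_width: 0.707
grasp_force: 30.0
scene 455 [[-0.0487, -0.0381, -0.0088], [0.0122, 0.0001, -0.0035], [0.05, 0.0312, 0.0019]]
top 98 [[-0.0486, -0.0288, -0.0104], [-0.0323, -0.0177, -0.0016], [0.0467, -0.0083, 0.0064]]
x11 [0.043, -0.229, -0.003] [0.0, -0.001, -0.286]
```

```bash
python3 -m pendant '[[[0.043,-0.229,-0.003],[0,-0.001,-0.286],-1],[[0.043,-0.229,-0.003],[0,-0.001,-0.286],-1],[[0.043,-0.229,-0.003],[0,-0.001,-0.286],-1],[[0.043,-0.229,-0.003],[0,-0.001,-0.286],-1],[[0.043,-0.229,-0.003],[0,-0.001,-0.286],-1],[[0.043,-0.229,-0.003],[0,-0.001,-0.286],-1],[[0.043,-0.229,-0.003],[0,-0.001,-0.286],-1],[[0.043,-0.229,-0.003],[0,-0.001,-0.286],-1],[[0.043,-0.229,-0.003],[0,-0.001,-0.286],-1],[[0.043,-0.229,-0.003],[0,-0.001,-0.286],-1]]'
python3 -m pendant '[[[0.043,-0.229,-0.003],[0,-0.001,-0.286],-1],[[0,0,0],[0,0,0],-1],[[0,0,0],[0,0,0],-1],[[0,0,0],[0,0,0],-1]]'
python3 - <<'E'
from go import *; from fit import pose
s=rows(np.array([.5177,.067,.05]),pose(7),5); rows(np.array([.5177,.067,.033]),pose(7),3,s)
E
```

```text
t: 5.6
ee_pos: [0.5146, 0.0412, 0.1179]
tool_rot: [3.139, 0.128, -0.005]
force: [0.4, 0.4, -0.1]
gripper_width: 0.711
grasp_force: 30.0
t: 6.0
ee_pos: [0.5177, 0.0671, 0.1191]
tool_rot: [3.135, 0.191, -0.004]
force: [-0.4, -0.1, 0.5]
gripper_width: 0.709
grasp_force: 30.0
x5 [0.0, 0.0, 0.115] [0.0, 0.004, -0.0]
x3 [0.0, 0.0, 0.047] [0.0, 0.0, 0.0]
```

```bash
python3 -m pendant '[[[0,0,0.115],[0,0.004,0],-1],[[0,0,0.115],[0,0.004,0],-1],[[0,0,0.115],[0,0.004,0],-1],[[0,0,0.115],[0,0.004,0],-1],[[0,0,0.115],[0,0.004,0],-1],[[0,0,0.047],[0,0,0],-1],[[0,0,0.047],[0,0,0],-1],[[0,0,0.047],[0,0,0],-1],[[0,0,0],[0,0,0],-1],[[0,0,0],[0,0,0],-1]]'
python3 - <<'E'
from h import *
p,d,K,T,_=grab("scene");q,_,K2,T2,_=grab("top")
o=np.zeros((480,800,3),np.uint8)
f=lambda p,x,y:cv2.resize(p[y:y+96,x:x+80,::-1],None,fx=5,fy=5,interpolation=cv2.INTER_LANCZOS4)
o[:,:400]=f(p,285,200); o[:,400:]=f(q,290,200); cv2.imwrite("pics/place1.png",o)
E
```

```text
t: 7.0
ee_pos: [0.5186, 0.0678, 0.0343]
tool_rot: [-3.135, -0.193, -0.004]
force: [-0.9, 0.7, -0.4]
gripper_width: 0.706
grasp_force: 30.0
```

View pics/place1.png

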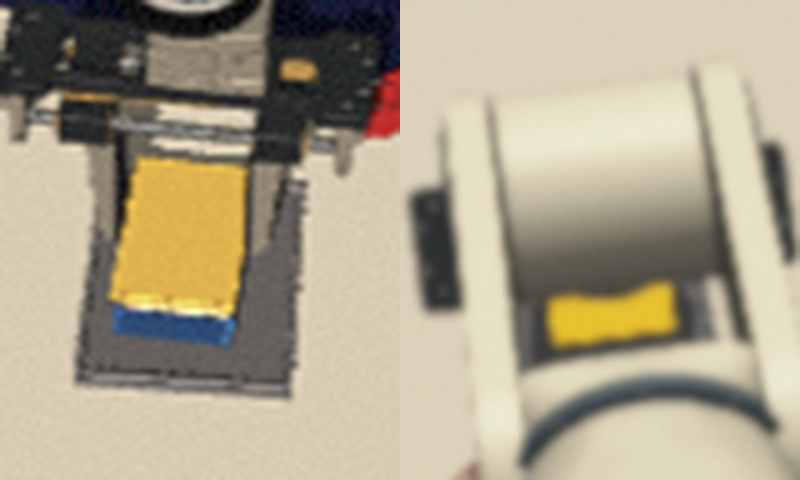

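The picture shows the divider square over the lower tray, its near edge at about (110–235, 305) lined up with the blue wall below it. I'll lower the last 2 mm and release.

```bash
python3 -m pendant '[[[0,0,0.012],[0,0,0],-1],[[0,0,0.01],[0,0,0],-1],[[0,0,0],[0,0,0],-1],[[0,0,0],[0,0,0],1],[[0,0,0],[0,0,0],1],[[0,0,0],[0,0,0],1],[[0,0,0],[0,0,0],1],[[0,0,0],[0,0,0],1],[[0,0,0],[0,0,0],1]]'
python3 -m pendant '[[[0,0,-0.1],[0,0,0],1],[[0,0,-0.2],[0,0,0],1],[[0,0,-0.2],[0,0,0],1],[[0,0,-0.2],[0,0,0],1],[[0,0,-0.2],[0,0,0],1],[[0,0,0],[0,0,0],1],[[0,0,0],[0,0,0],1]]'
python3 - <<'E'
from go import *; from fit import pose
s=rows(np.array([.616,-.3135,.13]),pose(-10)); s=rows(np.array([.616,-.3135,.03]),pose(-10),6,s); rows(np.array([.616,-.3135,.003]),pose(-10),3,s)
E
```

```text
t: 8.0
ee_pos: [0.5185, 0.0679, 0.0314]
tool_rot: [-3.136, -0.193, -0.003]
force: [0.3, 0.3, -0.6]
gripper_width: 1.0
grasp_force: 0.0
t: 8.7
ee_pos: [0.5185, 0.0679, 0.1402]
tool_rot: [-3.135, -0.193, -0.006]
force: [-0.2, 0.2, -0.1]
gripper_width: 1.002
grasp_force: 0.0
x14 [0.062, 0.227, 0.006] [-0.0, -0.002, 0.142]
x6 [0.0, 0.0, 0.139] [0.0, 0.0, 0.0]
x3 [0.0, 0.0, 0.075] [0.0, 0.0, 0.0]
```

```bash
python3 -m pendant '[[[0.062,0.227,0.006],[0,-0.002,0.142],1],[[0.062,0.227,0.006],[0,-0.002,0.142],1],[[0.062,0.227,0.006],[0,-0.002,0.142],1],[[0.062,0.227,0.006],[0,-0.002,0.142],1],[[0.062,0.227,0.006],[0,-0.002,0.142],1],[[0.062,0.227,0.006],[0,-0.002,0.142],1],[[0.062,0.227,0.006],[0,-0.002,0.142],1]]'
python3 -m pendant '[[[0.062,0.227,0.006],[0,-0.002,0.142],1],[[0.062,0.227,0.006],[0,-0.002,0.142],1],[[0.062,0.227,0.006],[0,-0.002,0.142],1],[[0.062,0.227,0.006],[0,-0.002,0.142],1],[[0.062,0.227,0.006],[0,-0.002,0.142],1],[[0.062,0.227,0.006],[0,-0.002,0.142],1],[[0.062,0.227,0.006],[0,-0.002,0.142],1],[[0,0,0],[0,0,0],1],[[0,0,0],[0,0,0],1],[[0,0,0],[0,0,0],1]]'
python3 - <<'E'
from fit import *
f=lambda n:grab(n)
p,d,K,T,_=grab("scene"); t0=np.load("scene0.npz")
def cen(p,K,T,z,n):
    h=cv2.cvtColor(p,cv2.COLOR_RGB2HSV); y=((h[...,0]>18)&(h[...,0]<32)&(h[...,1]>150)&(h[...,2]>120)).astype(np.uint8)
    k,l,st,ce=cv2.connectedComponentsWithStats(y)
    for i in range(1,k):
        if st[i,4]>150:
            cn,_=cv2.findContours((l==i).astype(np.uint8),0,1); P=np.array([plane(u,v,z,K,T)[:2]*1000 for u,v in cn[0][:,0].astype(float)],np.float32); print(n,ce[i].round(1),st[i,4],np.round(cv2.minAreaRect(P)[0],1),np.round(cv2.minAreaRect(P)[1:][0],1),cv2.minAreaRect(P)[2])
cen(p,K,T,.0357,"scene")
q,d,K,T,_=grab("top"); cen(q,K,T,.0357,"top")
o=np.zeros((480,800,3),np.uint8)
g=lambda p,x,y:cv2.resize(p[y:y+120,x:x+100,::-1],None,fx=4,fy=4,interpolation=cv2.INTER_LANCZOS4)
o[:,:400]=g(p,135,180); o[:,400:]=g(q,430,170); cv2.imwrite("pics/pick2.png",o)
from go import *
s=rows(np.array([.616,-.3135,.03]),pose(-10),6); rows(np.array([.616,-.3135,.003]),pose(-10),3,s)
E
```

```text
t: 9.4
ee_pos: [0.5807, -0.1202, 0.1329]
tool_rot: [-3.141, 0.043, 0.004]
force: [1.0, -0.2, -0.8]
gripper_width: 1.0
grasp_force: 0.0
t: 10.4
ee_pos: [0.6154, -0.3126, 0.1283]
tool_rot: [-3.128, 0.274, 0.006]
force: [0.8, 0.3, 0.3]
gripper_width: 1.005
grasp_force: 0.0
scene [248.9 179.3] 466 [ 307.6 -212.1] [102.2  65.8] 39.11042785644531
scene [321.7 246.9] 688 [520.5  71.4] [104.6  65.4] 6.775722980499268
top [329.9 248.6] 924 [516.8  65.7] [102.9  65.5] 6.829124450683594
x6 [0.001, 0.001, 0.138] [-0.0, 0.003, 0.0]
x3 [0.0, 0.0, 0.075] [0.0, 0.0, 0.0]
```

View pics/pick2.png

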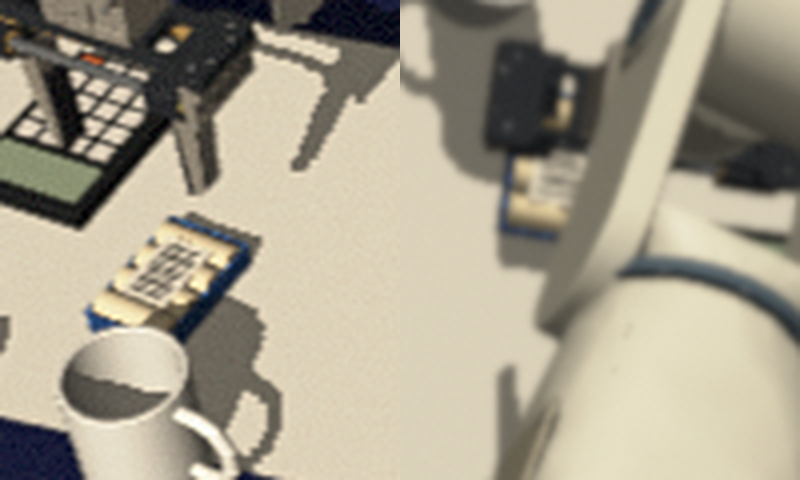

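The picture shows the open gripper above the labelled tray, rim at about (85–250, 215–330) in the left crop, with the fingers clear of the calculator and the mug. Both views measure the placed divider square with the lower tray, yaw 6.8°. Descending to grip the tray.

```bash
python3 -m pendant '[[[0.001,0.001,0.138],[0,0.003,0],1],[[0.001,0.001,0.138],[0,0.003,0],1],[[0.001,0,0.138],[0,0.003,0],1],[[0.001,0,0.138],[0,0.003,0],1],[[0.001,0,0.138],[0,0.003,0],1],[[0.001,0,0.138],[0,0.003,0],1],[[0,0,0.07],[0,0,0],1],[[0,0,0.07],[0,0,0],1],[[0,0,0.07],[0,0,0],1],[[0,0,0],[0,0,0],1]]'
python3 -m pendant '[[[0,0,0],[0,0,0],-1],[[0,0,0],[0,0,0],-1],[[0,0,0],[0,0,0],-1],[[0,0,0],[0,0,0],-1],[[0,0,0],[0,0,0],-1],[[0,0,0],[0,0,0],-1],[[0,0,0],[0,0,0],-1]]'
```

```text
t: 11.5
ee_pos: [0.6162, -0.3138, 0.0038]
tool_rot: [-3.129, 0.275, 0.001]
force: [-1.1, -0.0, -0.0]
gripper_width: 1.002
grasp_force: 0.0
t: 12.2
ee_pos: [0.617, -0.3138, 0.0053]
tool_rot: [-3.129, 0.275, -0.002]
force: [-0.2, 2.5, 4.5]
gripper_width: 0.694
grasp_force: 30.0
```

```bash
python3 -m pendant '[[[0,0,-0.05],[0,0,0],-1],[[0,0,-0.12],[0,0,0],-1],[[0,0,-0.2],[0,0,0],-1],[[0,0,-0.2],[0,0,0],-1],[[0,0,-0.2],[0,0,0],-1],[[0,0,-0.2],[0,0,0],-1],[[0,0,-0.15],[0,0,0],-1],[[0,0,0],[0,0,0],-1],[[0,0,0],[0,0,0],-1]]'
python3 - <<'E'
from go import *; from fit import pose
o=readout.get_obs(); Rm=R.from_rotvec(o["tool_rot"]).as_matrix();p0=o["ee_pos"]
for n in("scene","top"):
    p,d,K,T,_=grab(n); Q=(cloud(d,K,T)-p0)@Rm; m=(d>0)&(abs(Q[...,2]+.009)<.02)&(abs(Q[...,0])<.07)&(abs(Q[...,1])<.03); q=Q[m]; print(n,len(q),np.percentile(q,[1,3,50,97,99],axis=0).round(4).tolist())
s=rows(np.array([.5185,.068,.15]),pose(7)); s=rows(np.array([.5185,.068,.055]),pose(7),6,s); rows(np.array([.5185,.068,.042]),pose(7),4,s)
E
```

```text
t: 13.1
ee_pos: [0.6161, -0.314, 0.1389]
tool_rot: [3.13, -0.275, 0.0]
force: [-0.6, 0.5, -8.8]
gripper_width: 0.694
grasp_force: 30.0
scene 566 [[-0.0277, -0.0296, -0.0249], [-0.023, -0.028, -0.0237], [0.0228, 0.001, -0.0181], [0.0502, 0.0278, 0.002], [0.051, 0.029, 0.0052]]
top 110 [[-0.052, -0.0299, -0.0257], [-0.051, -0.0299, -0.0247], [-0.0343, -0.0211, -0.0153], [-0.0186, -0.0117, -0.0009], [-0.0163, -0.0101, 0.0056]]
x14 [-0.066, -0.226, -0.007] [-0.001, 0.001, -0.142]
x6 [0.0, 0.0, 0.132] [0.0, 0.0, 0.0]
x4 [0.0, 0.0, 0.027] [0.0, 0.0, 0.0]
```

```bash
python3 -m pendant '[[[-0.066,-0.226,-0.007],[-0.001,0.001,-0.142],-1],[[-0.066,-0.226,-0.007],[-0.001,0.001,-0.142],-1],[[-0.066,-0.226,-0.007],[-0.001,0.001,-0.142],-1],[[-0.066,-0.226,-0.007],[-0.001,0.001,-0.142],-1],[[-0.066,-0.226,-0.007],[-0.001,0.001,-0.142],-1],[[-0.066,-0.226,-0.007],[-0.001,0.001,-0.142],-1],[[-0.066,-0.226,-0.007],[-0.001,0.001,-0.142],-1]]'
python3 -m pendant '[[[-0.066,-0.226,-0.007],[-0.001,0.001,-0.142],-1],[[-0.066,-0.226,-0.007],[-0.001,0.001,-0.142],-1],[[-0.066,-0.226,-0.007],[-0.001,0.001,-0.142],-1],[[-0.066,-0.226,-0.007],[-0.001,0.001,-0.142],-1],[[-0.066,-0.226,-0.007],[-0.001,0.001,-0.142],-1],[[-0.066,-0.226,-0.007],[-0.001,0.001,-0.142],-1],[[-0.066,-0.226,-0.007],[-0.001,0.001,-0.142],-1],[[0,0,0],[0,0,0],-1],[[0,0,0],[0,0,0],-1],[[0,0,0],[0,0,0],-1]]'
python3 - <<'E'
from go import *; from fit import pose
s=rows(np.array([.5185,.068,.055]),pose(7),6); rows(np.array([.5185,.068,.045]),pose(7),3,s)
E
```

```text
t: 13.9
ee_pos: [0.5815, -0.1181, 0.1436]
tool_rot: [3.141, -0.04, -0.001]
force: [0.5, 0.8, -8.4]
gripper_width: 0.693
grasp_force: 30.0
t: 14.9
ee_pos: [0.5201, 0.0676, 0.1499]
tool_rot: [3.133, 0.192, 0.003]
force: [0.1, 0.1, -8.6]
gripper_width: 0.691
grasp_force: 30.0
x6 [-0.002, -0.001, 0.132] [0.003, -0.002, 0.0]
x3 [0.0, 0.0, 0.028] [0.0, 0.0, 0.0]
```

```bash
python3 -m pendant '[[[-0.002,-0.001,0.132],[0.003,-0.002,0],-1],[[-0.002,-0.001,0.132],[0.003,-0.002,0],-1],[[-0.002,-0.001,0.132],[0.003,-0.002,0],-1],[[-0.002,-0.001,0.132],[0.003,-0.002,0],-1],[[-0.002,0,0.132],[0.003,-0.002,0],-1],[[-0.002,0,0.132],[0.003,-0.002,0],-1],[[0,0,0.028],[0,0,0],-1],[[0,0,0.028],[0,0,0],-1],[[0,0,0.028],[0,0,0],-1],[[0,0,0],[0,0,0],-1]]'
python3 -m pendant '[[[0,0,0.012],[0,0,0],-1],[[0,0,0],[0,0,0],-1],[[0,0,0],[0,0,0],-1]]'; python3 -m pendant '[[[0,0,0.012],[0,0,0],-1],[[0,0,0],[0,0,0],-1],[[0,0,0],[0,0,0],-1]]'
```

```text
t: 15.9
ee_pos: [0.5191, 0.0682, 0.0454]
tool_rot: [-3.135, -0.192, -0.001]
force: [0.2, 0.1, -9.3]
gripper_width: 0.694
grasp_force: 30.0
t: 16.2
ee_pos: [0.519, 0.0684, 0.0441]
tool_rot: [-3.135, -0.193, -0.001]
force: [0.4, 0.6, -9.6]
gripper_width: 0.694
grasp_force: 30.0
t: 16.5
ee_pos: [0.5188, 0.0683, 0.0423]
tool_rot: [-3.135, -0.193, -0.001]
force: [-1.0, -0.0, -9.3]
gripper_width: 0.694
grasp_force: 30.0
```

```bash
python3 -m pendant '[[[0,0,0.01],[0,0,0],-1],[[0,0,0],[0,0,0],-1],[[0,0,0],[0,0,0],-1]]'; python3 -m pendant '[[[0,0,0.008],[0,0,0],-1],[[0,0,0],[0,0,0],-1],[[0,0,0],[0,0,0],-1]]';
```

```text
t: 16.8
ee_pos: [0.5188, 0.0683, 0.0411]
tool_rot: [-3.135, -0.193, -0.001]
force: [0.6, 0.5, -8.4]
gripper_width: 0.693
grasp_force: 30.0
t: 17.1
ee_pos: [0.5189, 0.0683, 0.0409]
tool_rot: [-3.135, -0.193, -0.001]
force: [-3.1, -0.6, 6.3]
gripper_width: 0.69
grasp_force: 30.0
```

```bash
python3 -m pendant '[[[0,0,0],[0,0,0],1],[[0,0,0],[0,0,0],1],[[0,0,0],[0,0,0],1],[[0,0,0],[0,0,0],1],[[0,0,0],[0,0,0],1],[[0,0,0],[0,0,0],1]]'
python3 -m pendant '[[[0,0,-0.1],[0,0,0],1],[[0,0,-0.2],[0,0,0],1],[[0,0,-0.25],[0,0,0],1],[[0,0,-0.25],[0,0,0],1],[[0,0,-0.25],[0,0,0],1],[[0,0,-0.25],[0,0,0],1],[[0,0,-0.25],[0,0,0],1],[[0,0,-0.25],[0,0,0],1],[[0,0,0],[0,0,0],1],[[0,0,0],[0,0,0],1]]'
python3 -m pendant '[[[0,0.25,0],[0,0,0],1],[[0,0.3,0],[0,0,0],1],[[0,0.3,0],[0,0,0],1],[[0,0.3,0],[0,0,0],1],[[0,0.3,0],[0,0,0],1],[[0,0.2,0],[0,0,0],1],[[0,0,0],[0,0,0],1],[[0,0,0],[0,0,0],1]]'
python3 - <<'E'
from h import *
p,d,K,T,_=grab("scene");q,e,K2,T2,_=grab("top")
np.savez("s2.npz",p=p,d=d,K=K,T=T);np.savez("t2.npz",p=q,d=e,K=K2,T=T2)
o=np.zeros((600,800,3),np.uint8)
f=lambda p,x,y,w,h,k:cv2.resize(p[y:y+h,x:x+w,::-1],None,fx=k,fy=k,interpolation=cv2.INTER_LANCZOS4)
o[:400,:400]=f(p,390,200,80,80,5); o[:320,400:]=f(q,188,240,80,64,5); o[400:,:256]=f(p,290,220,64,50,4);o[325:,400:640]=f(q,300,214,60,68,4)
cv2.imwrite("pics/sc.png",o)
E
```

```text
t: 17.7
ee_pos: [0.5189, 0.0683, 0.0402]
tool_rot: [-3.135, -0.193, -0.001]
force: [-0.3, 0.1, 1.0]
gripper_width: 1.001
grasp_force: 0.0
t: 18.7
ee_pos: [0.5189, 0.0683, 0.2571]
tool_rot: [-3.135, -0.193, -0.004]
force: [-0.5, -0.2, 0.4]
gripper_width: 1.001
grasp_force: 0.0
t: 19.5
ee_pos: [0.5421, -0.1281, 0.2549]
tool_rot: [-3.134, -0.19, 0.003]
force: [-0.0, 1.0, -0.6]
gripper_width: 1.003
grasp_force: 0.0Traceback (most recent call last):
  File "<stdin>", line 6, in <module>
ValueError: could not broadcast input array from shape (272,240,3) into shape (275,240,3)
```

```bash
python3 - <<'E'
from h import *
p=np.load("s2.npz")["p"];q=np.load("t2.npz")["p"]
o=np.zeros((600,800,3),np.uint8)
f=lambda p,x,y,w,h,k:cv2.resize(p[y:y+h,x:x+w,::-1],None,fx=k,fy=k,interpolation=cv2.INTER_LANCZOS4)
o[:400,:400]=f(p,390,200,80,80,5); o[:320,400:]=f(q,188,240,80,64,5); o[400:,:256]=f(p,290,220,64,50,4);o[325:597,400:640]=f(q,300,214,60,68,4)
cv2.imwrite("pics/sc.png",o)
E
```

```text
(no output)
```

View pics/sc.png

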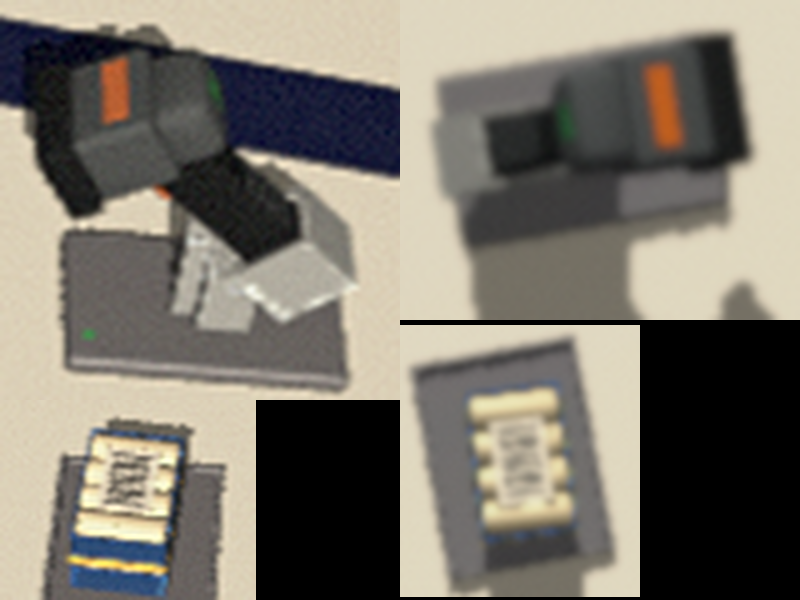

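The crop shows the tray, divider and label stacked square. The scanner's handle sides run from (487–555, 112) to (492–558, 169) in the top crop, and the base corners are clear. Now I'll fit the stand pose jointly.

```bash
cat > stand.py <<'E'
from fit import *
t=lambda x,y:(188+(x-400)/5-.4,240+y/5-.4)
s=lambda x,y:(390+x/5-.4,200+y/5-.4)
corr={"top":np.array([.0015,.0022,0]),"scene":np.array([-.002,-.0035,0])}
pts=[("top",t(436,78),(-.075,.048,.012)),("top",t(468,247),(-.075,-.048,.012)),("top",t(728,215),(.075,-.048,.012)),
("scene",s(65,233),(.075,-.048,.012)),("scene",s(68,362),(.075,.048,.012)),("scene",s(346,381),(-.075,.048,.012)),
("top",t(740.5,96.5),(.0975,0,.1436)),("top",t(733,35),(.0975,.034,.1436)),("top",t(748,158),(.0975,-.034,.1436))]
lat=[("top",t(490,145),.09),("top",t(557,136.5),.125),("top",t(664,108),.18)]
def res(q,full=True):
    c,sn=np.cos(q[2]),np.sin(q[2]); M=np.array([[c,-sn,0],[sn,c,0],[0,0,1]]); o=[]
    for cam,uv,P in pts: o+=list(np.subtract(proj(M@P+[q[0],q[1],0]-corr[cam],*CAM[cam]),uv))
    for cam,uv,z in lat:
        w=plane(*uv,z,*CAM[cam])+corr[cam]-[q[0],q[1],0]; o.append((M.T@w)[1]*386*1.5)
    return np.array(o)
r=least_squares(res,[.467,.355,-1.44],loss="soft_l1")
if __name__=="__main__":
    print(r.x[:2].round(4),np.degrees(r.x[2]).round(2)); print(res(r.x).round(1).tolist())
    # depth check: points of handle in stand frame near grip
    for n in("s2","t2"):
        f=np.load(n+".npz"); P=cloud(f["d"],f["K"],f["T"])+corr["top" if n=="t2" else "scene"]; c,sn=np.cos(r.x[2]),np.sin(r.x[2])
        Q=(P-[*r.x[:2],0])@np.array([[c,-sn,0],[sn,c,0],[0,0,1]])
        a=(Q[...,0]+Q[...,2]-.075)/np.sqrt(2); b=(Q[...,2]-Q[...,0]-.105)/np.sqrt(2)  # along, across from grip
        m=(f["d"]>0)&(abs(a)<.012)&(abs(b)<.03)&(abs(Q[...,1])<.03); print(n,m.sum(),np.percentile(Q[m][:,1],[3,50,97]).round(4),np.percentile(b[m],[10,50,90]).round(4))
E
python3 stand.py
```

```text
[0.4711 0.3552] -81.21
[0.6, -0.2, -0.6, 0.7, 1.6, -2.0, -1.3, -1.0, -1.8, -0.2, 0.0, 0.7, -1.3, 0.7, -1.9, -0.3, -0.7, 1.7, 0.9, -1.3, -0.4]
s2 126 [-0.0095  0.0107  0.017 ] [-0.0221  0.001   0.0125]
t2 64 [-0.0131 -0.0002  0.0143] [0.0077 0.0106 0.014 ]
```

```bash
cat > sp.py <<'E'
from go import *; from fit import pose
import io,contextlib
from stand import r
X,Y,PSI=r.x
M=R.from_euler("z",PSI).as_matrix()
def W(p): return M@np.array(p)+[X,Y,0]
def tool(lean):
    l=np.radians(lean); z=np.array([np.sin(l),0,-np.cos(l)]); y=np.array([0,1,0]); return M@np.stack([np.cross(y,z),y,z],1)
def tz(lean): l=np.radians(lean); return np.array([np.sin(l),0,-np.cos(l)])
G=np.array([-.015,0,.090])
E
python3 - <<'E'
from sp import *
s=rows(W([-.09,0,.30]),tool(0),20); g=G+.019*tz(35)
s=rows(W(g-.11*tz(35)),tool(35),8,s); s=rows(W(g),tool(35),6,s); print(W(g),W(G))
E
```

```text
x20 [0.18, -0.199, -0.018] [-0.0, -0.0, -0.534]
x8 [0.015, -0.0, 0.145] [0.0, -0.509, 0.0]
x6 [-0.0, -0.0, 0.153] [0.0, 0.0, 0.0]
[0.47049396 0.35921419 0.07443611] [0.46882782 0.36998402 0.09      ]
```

```bash
python3 -m pendant '[[[0.18,-0.199,-0.018],[0,0,-0.534],1],[[0.18,-0.199,-0.018],[0,0,-0.534],1],[[0.18,-0.199,-0.018],[0,0,-0.534],1],[[0.18,-0.199,-0.018],[0,0,-0.534],1],[[0.18,-0.199,-0.018],[0,0,-0.534],1],[[0.18,-0.199,-0.018],[0,0,-0.534],1],[[0.18,-0.199,-0.018],[0,0,-0.534],1],[[0.18,-0.199,-0.018],[0,0,-0.534],1],[[0.18,-0.199,-0.018],[0,0,-0.534],1],[[0.18,-0.199,-0.018],[0,0,-0.534],1]]'
python3 -m pendant '[[[0.18,-0.199,-0.018],[0,0,-0.534],1],[[0.18,-0.199,-0.018],[0,0,-0.534],1],[[0.18,-0.199,-0.018],[0,0,-0.534],1],[[0.18,-0.199,-0.018],[0,0,-0.534],1],[[0.18,-0.199,-0.018],[0,0,-0.534],1],[[0.18,-0.199,-0.018],[0,0,-0.534],1],[[0.18,-0.199,-0.018],[0,0,-0.534],1],[[0.18,-0.199,-0.018],[0,0,-0.534],1],[[0.18,-0.199,-0.018],[0,0,-0.534],1],[[0.18,-0.199,-0.018],[0,0,-0.534],1]]'
python3 -m pendant '[[[0,0,0],[0,0,0],1],[[0,0,0],[0,0,0],1],[[0.015,0,0.145],[0,-0.509,0],1],[[0.015,0,0.145],[0,-0.509,0],1],[[0.015,0,0.145],[0,-0.509,0],1],[[0.015,0,0.145],[0,-0.509,0],1]]'
python3 -m pendant '[[[0.015,0,0.145],[0,-0.509,0],1],[[0.015,0,0.145],[0,-0.509,0],1],[[0.015,0,0.145],[0,-0.509,0],1],[[0.015,0,0.145],[0,-0.509,0],1],[[0,0,0],[0,0,0],1],[[0,0,0],[0,0,0],1],[[0,0,0],[0,0,0],1]]'
python3 - <<'E'
from sp import *
o=readout.get_obs(); print(o["joint_pos"].round(2)); g=G+.019*tz(35)
rows(W(g-.11*tz(35)),tool(35),1); rows(W(g),tool(35),6)
E
```

```text
t: 20.6
ee_pos: [0.6204, 0.178, 0.2777]
tool_rot: [-2.809, -1.407, -0.0]
force: [-0.3, 0.1, -0.5]
gripper_width: 1.001
grasp_force: 0.0
t: 21.6
ee_pos: [0.4553, 0.4446, 0.2993]
tool_rot: [-2.038, -2.391, -0.0]
force: [-0.1, 0.4, 0.6]
gripper_width: 1.003
grasp_force: 0.0
t: 22.2
ee_pos: [0.4585, 0.4416, 0.2292]
tool_rot: [1.884, 2.195, -0.291]
force: [0.3, 0.0, 0.1]
gripper_width: 1.002
grasp_force: 0.0
t: 22.9
ee_pos: [0.4619, 0.4208, 0.1648]
tool_rot: [1.712, 1.994, -0.534]
force: [0.1, 0.1, 0.4]
gripper_width: 1.001
grasp_force: 0.0
[ 0.97  0.66  1.4  -0.41  1.55  0.92]
x1 [0.007, -0.008, -0.002] [0.01, -0.021, -0.011]
x6 [0.001, -0.001, 0.152] [0.002, -0.003, -0.002]
```

```bash
python3 -m pendant '[[[0.001,-0.001,0.152],[0.002,-0.003,-0.002],1],[[0.001,-0.001,0.152],[0.002,-0.003,-0.002],1],[[0.001,-0.001,0.152],[0.002,-0.003,-0.002],1],[[0.001,-0.001,0.152],[0.002,-0.003,-0.002],1],[[0.001,-0.001,0.152],[0.002,-0.003,-0.002],1],[[0.001,-0.001,0.152],[0.002,-0.003,-0.002],1],[[0,0,0],[0,0,0],1],[[0,0,0],[0,0,0],1]]'
python3 - <<'E'
from sp import *
p,d,K,T,_=grab("scene");q,e,K2,T2,_=grab("top")
o=np.zeros((500,800,3),np.uint8)
f=lambda p,x,y:cv2.resize(p[y:y+100,x:x+80,::-1],None,fx=5,fy=5,interpolation=cv2.INTER_LANCZOS4)
o[:,:400]=f(p,390,185); o[:,400:]=f(q,185,215); cv2.imwrite("pics/grip3.png",o)
rows(W(G+.019*tz(35)),tool(35),1)
E
```

```text
t: 23.7
ee_pos: [0.4706, 0.3594, 0.075]
tool_rot: [1.709, 1.994, -0.54]
force: [-0.7, 0.4, 0.7]
gripper_width: 1.002
grasp_force: 0.0
x1 [-0.003, -0.002, 0.008] [0.003, 0.002, 0.004]
```

View pics/grip3.png

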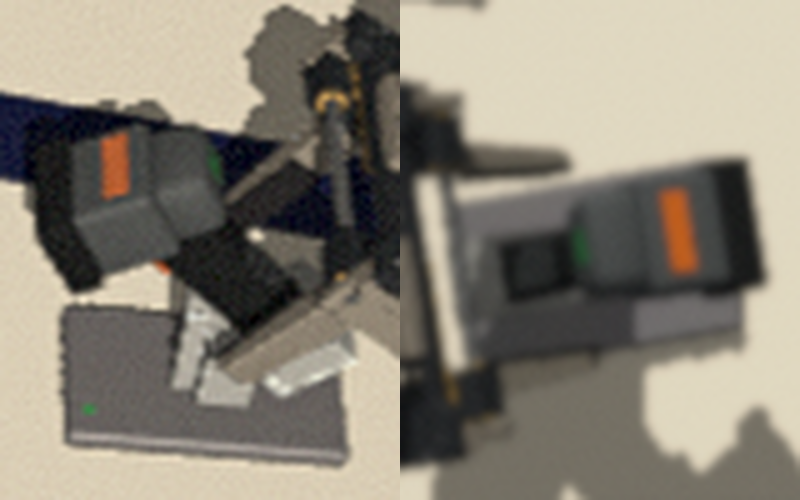

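The picture shows the fingers straddling the handle. Their tips are at about (570,162) and (595,357) in the top crop, so the midpoint lies on the handle line. Closing, then drawing a few centimetres along (1,0,1).

```bash
python3 -m pendant '[[[0,0,0],[0,0,0],-1],[[0,0,0],[0,0,0],-1],[[0,0,0],[0,0,0],-1],[[0,0,0],[0,0,0],-1],[[0,0,0],[0,0,0],-1],[[0,0,0],[0,0,0],-1],[[0,0,0],[0,0,0],-1],[[0,0,0],[0,0,0],-1],[[0,0,0],[0,0,0],-1],[[0,0,0],[0,0,0],-1]]'
python3 - <<'E'
from sp import *
o=readout.get_obs(); p=np.array(o["ee_pos"]); Rm=R.from_rotvec(o["tool_rot"]).as_matrix()
d=M@np.array([1,0,1])/np.sqrt(2); s=rows(p+.09*d,Rm,9)
E
```

```text
t: 24.8
ee_pos: [0.4699, 0.359, 0.0735]
tool_rot: [1.707, 1.994, -0.543]
force: [-0.3, -0.2, -0.7]
gripper_width: 0.325
grasp_force: 30.0
x9 [-0.082, -0.0, -0.014] [0.0, 0.0, 0.0]
```

Width is 30 mm with 30 N of grip and almost no side load. Drawing out.

```bash
python3 -m pendant '[[[-0.04,0,-0.007],[0,0,0],-1],[[-0.082,0,-0.014],[0,0,0],-1],[[-0.082,0,-0.014],[0,0,0],-1],[[0,0,0],[0,0,0],-1]]'
python3 -m pendant '[[[-0.082,0,-0.014],[0,0,0],-1],[[-0.082,0,-0.014],[0,0,0],-1],[[-0.082,0,-0.014],[0,0,0],-1],[[-0.082,0,-0.014],[0,0,0],-1],[[-0.082,0,-0.014],[0,0,0],-1],[[-0.082,0,-0.014],[0,0,0],-1],[[-0.082,0,-0.014],[0,0,0],-1],[[0,0,0],[0,0,0],-1],[[0,0,0],[0,0,0],-1]]'
```

```text
t: 25.2
ee_pos: [0.4731, 0.3406, 0.0924]
tool_rot: [1.708, 1.993, -0.542]
force: [0.5, 0.4, -1.4]
gripper_width: 0.325
grasp_force: 30.0
t: 26.1
ee_pos: [0.4804, 0.2926, 0.1404]
tool_rot: [1.707, 1.994, -0.542]
force: [0.3, 0.5, -2.9]
gripper_width: 0.324
grasp_force: 30.0
```

```bash
python3 - <<'E'
from sp import *
o=readout.get_obs(); p=np.array(o["ee_pos"]); Rm=R.from_rotvec(o["tool_rot"]).as_matrix()
s=rows(p+[0,0,.14],Rm,6)
F=np.array([.5188,.0683,.062+.08])+M@np.array([-.078,0,.0705])+M@(.019*tz(-25)); print(F)
s=rows(F+[0,0,.08],tool(-25),14,s); rows(F,tool(-25),4,s)
E
```

```text
x6 [-0.112, -0.0, -0.159] [0.0, 0.0, 0.0]
[0.50564728 0.15331837 0.19528015]
x14 [-0.087, 0.002, 0.014] [-0.001, 0.5, 0.0]
x4 [-0.07, 0.0, 0.151] [0.0, 0.0, 0.0]
```

```bash
python3 -m pendant '[[[-0.112,0,-0.159],[0,0,0],-1],[[-0.112,0,-0.159],[0,0,0],-1],[[-0.112,0,-0.159],[0,0,0],-1],[[-0.112,0,-0.159],[0,0,0],-1],[[-0.112,0,-0.159],[0,0,0],-1],[[-0.112,0,-0.159],[0,0,0],-1],[[0,0,0],[0,0,0],-1]]'
python3 -m pendant '[[[-0.087,0.002,0.014],[-0.001,0.5,0],-1],[[-0.087,0.002,0.014],[-0.001,0.5,0],-1],[[-0.087,0.002,0.014],[-0.001,0.5,0],-1],[[-0.087,0.002,0.014],[-0.001,0.5,0],-1],[[-0.087,0.002,0.014],[-0.001,0.5,0],-1],[[-0.087,0.002,0.014],[-0.001,0.5,0],-1],[[-0.087,0.002,0.014],[-0.001,0.5,0],-1]]'
python3 -m pendant '[[[-0.087,0.002,0.014],[-0.001,0.5,0],-1],[[-0.087,0.002,0.014],[-0.001,0.5,0],-1],[[-0.087,0.002,0.014],[-0.001,0.5,0],-1],[[-0.087,0.002,0.014],[-0.001,0.5,0],-1],[[-0.087,0.002,0.014],[-0.001,0.5,0],-1],[[-0.087,0.002,0.014],[-0.001,0.5,0],-1],[[-0.087,0.002,0.014],[-0.001,0.5,0],-1],[[0,0,0],[0,0,0],-1],[[0,0,0],[0,0,0],-1],[[0,0,0],[0,0,0],-1]]'
python3 - <<'E'
from sp import *
o=readout.get_obs(); print(o["joint_pos"].round(2))
F=np.array([.5188,.0683,.062+.08])+M@np.array([-.078,0,.0705])+M@(.019*tz(-25))
rows(F+[0,0,.08],tool(-25),1); rows(F,tool(-25),4)
p,d,K,T,_=grab("scene");q,e,K2,T2,_=grab("top")
# head extents in intended scanner frame (origin hovering at F+.08 -> label+.16)
O=np.array(o["ee_pos"])-M@(.019*tz(-25))-M@np.array([-.078,0,.0705])
for n,dd,k,t,c in(("scene",d,K,T,[-.002,-.0035,0]),("top",e,K2,T2,[.0015,.0022,0])):
    Q=(cloud(dd,k,t)+c-O)@M
    m=(dd>0)&(abs(Q[...,0])<.045)&(abs(Q[...,1])<.05)&(Q[...,2]>-.02)&(Q[...,2]<.12); print(n,m.sum(),np.percentile(Q[m],[1,3,50,97,99],axis=0).round(4).tolist())
o=np.zeros((480,800,3),np.uint8)
f=lambda p,x,y:cv2.resize(p[y:y+120,x:x+100,::-1],None,fx=4,fy=4,interpolation=cv2.INTER_LANCZOS4)
o[:,:400]=f(p,280,160); o[:,400:]=f(q,260,180); cv2.imwrite("pics/fin.png",o)
E
```

```text
t: 26.8
ee_pos: [0.4815, 0.2938, 0.2827]
tool_rot: [1.708, 1.994, -0.537]
force: [0.5, 0.4, -2.7]
gripper_width: 0.327
grasp_force: 30.0
t: 27.5
ee_pos: [0.4929, 0.2221, 0.2956]
tool_rot: [2.001, 2.337, -0.088]
force: [-0.6, 0.0, -2.7]
gripper_width: 0.326
grasp_force: 30.0
t: 28.5
ee_pos: [0.5056, 0.1541, 0.2753]
tool_rot: [-1.81, -2.114, -0.4]
force: [0.8, -0.1, -2.6]
gripper_width: 0.327
grasp_force: 30.0
[ 0.01  0.18  1.81  0.45  1.26 -0.31]
x1 [-0.006, -0.001, -0.002] [-0.008, 0.006, 0.007]
x4 [-0.072, -0.0, 0.15] [-0.002, 0.001, 0.002]
scene 809 [[-0.0438, -0.0195, -0.0026], [-0.0397, -0.0106, 0.0009], [0.0018, 0.025, 0.0485], [0.0248, 0.0336, 0.0838], [0.0266, 0.0347, 0.0854]]Traceback (most recent call last):
  File "<stdin>", line 10, in <module>
    return _quantile_unchecked(
        a, q, axis, out, overwrite_input, method, keepdims, weights)
    return _ureduce(a,
                    func=_quantile_ureduce_func,
    ...<5 lines>...
                    overwrite_input=overwrite_input,
                    method=method)
    r = func(a, **kwargs)
    result = _quantile(arr,
                       quantiles=q,
    ...<2 lines>...
                       out=out,
                       weights=wgt)
    slices_having_nans = np.isnan(arr[-1, ...])
                                  ~~~^^^^^^^^^
IndexError: index -1 is out of bounds for axis 0 with size 0
```

The head's extents match the expected scanner frame: front at x 25 mm, side at y 34 mm, z from 0 to 86 mm. Going down to the reading height and taking a last look.

```bash
python3 -m pendant '[[[-0.072,0,0.15],[-0.002,0.001,0.002],-1],[[-0.072,0,0.15],[-0.002,0.001,0.002],-1],[[-0.072,0,0.15],[-0.002,0.001,0.002],-1],[[-0.072,0,0.15],[-0.002,0.001,0.002],-1],[[0,0,0],[0,0,0],-1],[[0,0,0],[0,0,0],-1],[[0,0,0],[0,0,0],-1],[[0,0,0],[0,0,0],-1]]'
python3 - <<'E'
from sp import *
o=readout.get_obs(); F=np.array([.5188,.0683,.062+.08])+M@np.array([-.078,0,.0705])+M@(.019*tz(-25))
rows(F,tool(-25),1)
p,d,K,T,_=grab("scene");L=(.5188,.0683,.062)
O=np.array(o["ee_pos"])-M@(.019*tz(-25))-M@np.array([-.078,0,.0705]); Q=(cloud(d,K,T)+[-.002,-.0035,0]-O)@M
m=(d>0)&(abs(Q[...,0])<.045)&(abs(Q[...,1])<.05)&(Q[...,2]>-.02)&(Q[...,2]<.12); print(np.percentile(Q[m],[1,50,99],axis=0).round(4).tolist(),M.T@(L-O))
q=Q[m]; f=q[(q[:,1]>.022)&(q[:,2]<.08)&(q[:,2]>.01)&(abs(q[:,0])<.02)]; A=np.c_[f[:,[0,2]],np.ones(len(f))]; print("side tilt",np.linalg.lstsq(A,f[:,1],rcond=None)[0])
cv2.imwrite("pics/fin.png",cv2.resize(p[150:300,250:450,::-1],None,fx=4,fy=4,interpolation=cv2.INTER_LANCZOS4))
E
```

```text
t: 29.4
ee_pos: [0.5066, 0.1529, 0.1969]
tool_rot: [-1.811, -2.114, -0.405]
force: [0.3, -0.2, -1.7]
gripper_width: 0.322
grasp_force: 30.0
x1 [-0.002, -0.007, 0.014] [0.016, -0.004, 0.006]
[[-0.0435, -0.0187, -0.0028], [0.0037, 0.0251, 0.0467], [0.0268, 0.0346, 0.0853]] [-0.00052977 -0.00085996 -0.08157196]
side tilt [ 0.02548784 -0.08775804  0.03100185]
```

View pics/fin.png

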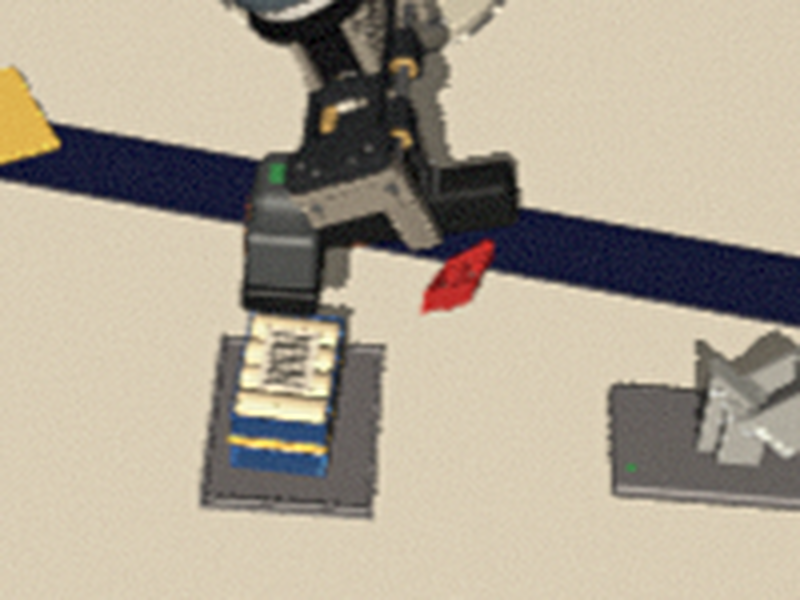

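The picture shows the scanner held window down, head at about (285,250), with the stack at (285,390) square and untouched. The measured label offset is under 1 mm across the axis and 82 mm below the window. Letting it settle, then handing in.

```bash
python3 -m pendant '[[[0,0,0],[0,0,0],-1],[[0,0,0],[0,0,0],-1],[[0,0,0],[0,0,0],-1],[[0,0,0],[0,0,0],-1]]'; python3 -c "
from rig import order; print(order.finish_job())"
```

```text
t: 29.85
ee_pos: [0.5059, 0.1527, 0.1957]
tool_rot: [-1.811, -2.112, -0.403]
force: [0.5, -0.1, -2.3]
gripper_width: 0.322
grasp_force: 30.0
the job is handed in; nothing more can be done
None
```

The job is handed in at 29.9 s with no verdict returned: the divider and labelled tray are stacked square on the lower tray and let go, and the gripper holds the scanner still, window down, about 8 cm above the middle of the label.

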